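# Park the empty filament reel with its core slot up

### The job

The small empty filament reel on the bench stand has to be made ready for threading: turn it on its axle until the slot in its core, now turned away out of sight, comes to the top and the spring latch behind the reel drops into the rim notch and holds it there. Leave it latched, let go, and do not disturb the other things lying on the bench.

Things in the scene. Friction and masses are not known exactly. Their poses are not given: they have to be found in the camera images.
- stand: Black reel stand, fixed to the bench. Base frame 250 x 128 mm, 26 mm high; two A-frames 12 mm thick at y = +-54 mm, ending 17 mm above the axle; axle ends at y = +-75 mm. Origin at bench level under the middle of the axle. y axis: along the axle; x axis: level, towards the latch side (the far side from the robot, within 0.4 rad of straight ahead); z up.
- reel_center (a point): Middle of the reel: on its axle, 112 mm above the bench, half-way between the flanges; does not turn. Light grey reel, 160 mm diameter, 56 mm wide over its two flanges. Each flange: rim ring 8 mm thick, 12 mm deep radially, on six 5 mm spokes; 40 mm free between the rims; core 70 mm diameter. Turns either way without stops, about 1 N at the rim, stays where left.
- reel_top (a point): Top of the reel, 192 mm above the bench, mid-width, 80 mm over reel_center; does not turn. Here the core slot (11 mm wide, 7 mm deep, 43 mm long, seen between the flanges) must end up. It starts 90 to 225 degrees from here if the reel's top is drawn towards the robot (away from the latch), 135 to 270 the other way. The rims can be gripped here and to both sides: 56 mm over both, 8 mm over one.
- latch_point (a point): Point of the rim where the latch nose rides: axle height, 80 mm from reel_center along the stand's x, on the stand's +y flange (24 mm off mid-width); does not turn. That flange alone has one rim notch, 14 mm long, 10 mm deep, a quarter turn from the core slot, so the notch is here when the slot is on top. Where the notch is at the start is not measured.
- latch (a joint): Angle (rad) of the steel spring latch, an upright lever behind the reel hinged 36 mm above the bench, tab 157 mm up; spring presses its 8 mm round nose on the rim with 2 N. 0: riding on the rim; 0.105: dropped 8 mm into the notch, reel locked both ways (2 degrees play); negative: pulled away. It drops in by itself when the notch arrives (rim below 0.2 m/s) and the reel stops hard.
- glue_stick: Bystander: white glue stick with black cap, 29 mm diameter, 96 mm tall, standing to the +y side of the stand. Origin at the centre of its underside.
- cutters: Bystander: flush cutters with black grips lying flat, 130 x 66 x 14 mm, on the -y side of the stand. Origin under the joint.
- scraper: Bystander: scraper with wooden handle lying flat along its x axis, 280 mm long, blade 65 mm wide, 20 mm high. Origin on the bench about half-way along.
- caliper: Bystander: digital caliper lying flat, 235 x 70 x 14 mm. Origin under its middle.
- printed_frame: Bystander: flat black printed ring 90 mm in diameter with a tab, 5 mm high. Origin at the ring's centre, on the bench.
- full_reel: Bystander: full black filament reel lying flat, 200 mm in diameter, 64 mm high, 1.2 kg. Origin at the centre of its underside.
- screwdriver: Bystander: screwdriver with black handle lying flat along its x axis, 200 mm long, 26 mm high. Origin on the bench about half-way along.

How it is judged:
At the end, for the whole second after the job is handed in: The latch nose has dropped at least 6 mm into the rim notch (latch angle above 0.08 rad) and stays there, which holds the reel with its core slot within about 2 degrees of the top (value of joint latch above 0.08 rad); the robot touches nothing.
It fails at once if a bystander was moved more than 25 mm (distance of any of glue_stick, cutters, scraper, caliper, printed_frame, full_reel, screwdriver from where it was at the start of the episode above 0.025 m).
It also fails if it takes over 67 s, if anything falls off the work surface, if the arm or the gripper's body presses on something with over 40 N, if the wrist force passes 120 N, or if a joint passes its speed limit or range.

### The arm

A 7-joint arm with a two-finger parallel gripper is mounted at the origin on the work surface. World frame = base frame: x ahead of the robot, y to its left, z up, the work surface at z = 0. Lengths are in m, angles in rad, forces in N, time in s.
With the tool pointing down it reaches from about 0.425 to 0.925 m from the base axis. Payload 6.8 kg.
Tool frame: the origin (TCP) lies midway between the tips of the shut fingers; the grasp point (between the pads) lies 19 mm behind it; y points along the fingers, z is the direction in which the jaws open and shut, and the axes are right-handed (so a half turn about y gives the same grasp; the last joint's range is limited). The gripper opens to 85 mm and grips with 20 to 120 N. Pads are 22 mm wide; open, the fingers measure 114 mm over their backs; the gripper's body (76 mm by 85 mm) begins 54 mm behind the grasp point. The pads swing forward as they close: fully open they stand 13 mm farther back than shut.
Start: joints at [-1.31, 0.477, 0.022, 1.555, -0.011, 1.109, -0.083], TCP at [0.243, 0.63, 0.231] pointing down, gripper open.
Joint ranges: [-2.96, 2.96], [-0.34, 2.1], [-1.41, 1.46], [0.24, 2.44], [-1.37, 4.51], [0.17, 1.92], [-2.96, 2.96]. Speed limits (rad/s): [2.39, 2.39, 3.14, 3.14, 3.14, 3.14, 3.14].

### API

Orientations are given as a unit quaternion [w, x, y, z].
In Python, from station import bot gives the robot as it stands. The module is installed in compiled form; this text tells all that it offers.
- The arm moves only by the shell command python3 -m crank 'ROWS' [FORCE]. ROWS is JSON, a list of rows, each an object with "linear": the shift along the tool's x, y, z in m, a list of three; "dr": the turn, a rotation vector about the tool's x, y, z in degrees, a list of three; "hand": the gripper command: -1 is shut, 1 is fully open, values between are in proportion. A call has 1 to 10 rows; each row is the pose to reach, as a shift and turn from the pose commanded when the call began, along the tool's axes at that moment; what a row does not reach only later rows make up. A row lasts 1/12 s, in which the tool goes at most 41.7 mm and 7.16 degrees, less where a joint would pass 70% of its speed; a pose out of reach is approached as far as the arm can. A call with a gripper value outside its range is refused whole. The fingers move at their own pace and stop on an object; FORCE is the grip in N (left out, the last holds). Time passes only in rows, so rows that repeat a pose let the fingers close. It gives the time, the measured TCP pose, the force and the opening at its end, in the units of the state.
- bot.get_obs(): the state, without advancing time (a new reading comes with each control period).
- bot.read_camera(name): name is "scene" or "top" or "wrist"; returns the picture (384x512x3 uint8, blue, green, red); there is no depth.
- bot.camera_params(name): a dict with "K" (3x3 intrinsics, pixels), "k1" (the pictures are not rectified: a ray, as slopes to the right and down, at radius r is drawn at 1 + k1 r^2 times it, then the intrinsics apply), "R" (3x3) and "t" (3): a world point X has camera coordinates R X + t; the wrist camera has in their place "hand_eye" (4x4, takes a point from camera to tool coordinates, whose origin is the TCP and whose axes are the tool frame's). Camera axes: x right, y down, z forward; pixel columns grow to the right and rows downward; lengths in m; the calibration is good to about 2 mm. A picture is of the moment at which its call begins: read the wrist's pose just before it. camera_params takes no time and is no camera call.
- bot.hand_in(): hands the job in, once; it reports no verdict.
Trained networks look in the newest picture that a camera, given by its name, has taken for a name from the list of things; names that differ only in an ending like _2 or _b are one class to them, and where a whole thing is asked for, a point or a joint stands for the part that bears it (a point fixed in the world has none). Each returns a list of dicts, best first, with "score" (0 to 1); they miss things now and then, are a little off and sometimes report something else, mostly with a low value. They report only what shows in the picture. A call takes as long as a camera call.
- bot.search_frame(camera, target): "extent" ([left, top, right, bottom] in pixels, round what is visible of it).
- bot.cut_out(camera, target): "pixels" (384x512 bool, what is visible of it) and "extent" ([left, top, right, bottom] in pixels, round what is visible of it).
- bot.place_of(camera, target): "xy" ([column, row] in pixels: a listed point, or the origin of a listed thing).
The state is a dict: "t": time; "q": joint angles; "joint_vel": joint speeds; "joint_torque": joint torques, N m; "eef_pos": TCP position; "tool_rot": TCP orientation; "contact_force": force on the tool from outside, world axes, zero at the start; "torque": the same for the moment, N m; "gripper_width": opening from 0.0 (shut) to 1.0 (fully open).
Only numpy, scipy, OpenCV 4.12 (cv2) and the standard library are available. Lean on these libraries where they do the work, as an engineer would, in place of code of your own. Each camera call takes 0.05 s, during which the arm holds its last target. There are 200 camera calls.

## Working session

There is one attempt and no reset: what is moved stays moved. The work goes in short steps, Python scripts to look and compute and a shell command to move; the robot and the scene stay as the last step left them, time stands still between calls to the robot, and variables do not carry over. Pictures are saved under pics/ and viewed, about 8 in all and at most 12, crops included, and the job is handed in when it is done.

```bash
mkdir -p pics
cat > h.py <<'E'
import numpy as np, cv2
from station import bot
def ray(cam,px):
    p=bot.camera_params(cam);K=np.array(p["K"]);u=(np.array(px,float)-K[:2,2])/[K[0,0],K[1,1]]
    d=u.copy()
    for _ in range(20): d=u/(1+p["k1"]*(d@d))
    d=np.append(d,1)
    R=np.array(p["R"]);t=np.array(p["t"]);return -R.T@t, R.T@d
def at_z(cam,px,z):
    o,d=ray(cam,px);return o+d*(z-o[2])/d[2]
def proj(cam,X):
    p=bot.camera_params(cam);c=np.array(p["R"])@np.array(X)+p["t"];s=c[:2]/c[2];s=s*(1+p["k1"]*(s@s))
    return (np.array(p["K"])@np.append(s,1))[:2]
E
python3 - <<'E'
from h import *
np.set_printoptions(precision=3,suppress=True)
o=bot.get_obs();print(o["t"],o["eef_pos"],o["tool_rot"],o["gripper_width"])
hs={"stand":0,"reel_center":.112,"reel_top":.192,"latch_point":.112,"glue_stick":0,"cutters":0,"scraper":0,"caliper":0,"printed_frame":0,"full_reel":0,"screwdriver":0}
ims=[]
for c in ["scene","top"]:
    im=bot.read_camera(c).copy();cv2.imwrite(f"pics/{c}0.png",im)
    for n,z in hs.items():
        r=bot.place_of(c,n)
        if r: print(c,n,round(r[0]["score"],2),np.array(r[0]["xy"]),at_z(c,r[0]["xy"],z))
E
```

```text
0.0 [0.243 0.629 0.23 ] [-0.694  0.696 -0.13   0.13 ] 0.9977552920907116
scene stand 0.67 [268.9 228.2] [ 0.538 -0.025  0.   ]
scene reel_center 0.93 [266.2 207.4] [ 0.54  -0.038  0.112]
scene reel_top 0.72 [267.3 188.7] [ 0.543 -0.035  0.192]
scene glue_stick 0.48 [306.8 206.8] [0.564 0.146 0.   ]
scene scraper 0.66 [280.7 149.5] [0.252 0.339 0.   ]
scene caliper 0.9 [151.1 258.8] [ 0.361 -0.382  0.   ]
scene printed_frame 0.58 [296.8 270.2] [ 0.722 -0.088  0.   ]
scene full_reel 0.69 [375.4 166.1] [ 0.613  0.527 -0.   ]
scene screwdriver 0.74 [138.2 331.6] [ 0.549 -0.541  0.   ]
top stand 0.58 [253.9 189.8] [ 0.537 -0.023  0.   ]
top reel_center 0.66 [253.7 180.6] [ 0.547 -0.023  0.112]
top reel_top 0.62 [256.4 178.2] [ 0.537 -0.032  0.192]
top latch_point 0.71 [255.9 156.5] [ 0.638 -0.039  0.112]
top cutters 0.6 [300.5 210.9] [ 0.44  -0.195  0.   ]
top scraper 0.92 [166.1 273.7] [0.242 0.332 0.   ]
top caliper 0.6 [352.3 225.8] [ 0.366 -0.388  0.   ]
top printed_frame 0.67 [266.5 141.4] [ 0.729 -0.089  0.   ]
top full_reel 0.61 [106.7 180.8] [0.619 0.55  0.   ]
top screwdriver 0.66 [382.2 178.2] [ 0.543 -0.529  0.   ]
```

Run:
```python
from h import *
a=cv2.imread("pics/scene0.png")[130:290,170:370];b=cv2.imread("pics/top0.png")[110:270,160:360]
f=lambda x:cv2.resize(x,None,fx=3.75,fy=3.75,interpolation=cv2.INTER_CUBIC)
a=cv2.resize(a,(400,320),interpolation=3);b=cv2.resize(b,(400,320),interpolation=3)
cv2.imwrite("pics/c0.png",np.hstack([a,b]))
for c in ["scene","top"]:
    p=bot.camera_params(c);print(c,-np.array(p["R"]).T@p["t"])
print(bot.camera_params("wrist"))
```

```text
scene [ 1.13097777 -0.61635227  0.93292097]
top [0.14802829 0.01076465 1.82401061]
{'K': array([[265.00457586,   0.        , 253.70868656],
       [  0.        , 265.00457586, 191.20645577],
       [  0.        ,   0.        ,   1.        ]]), 'k1': -0.03365982526639455, 'hand_eye': array([[-1.30111223e-04,  9.59478253e-01,  2.81782657e-01,
        -7.27444453e-02],
       [-1.28657566e-04, -2.81782673e-01,  9.59478248e-01,
        -1.42447732e-01],
       [ 9.99999983e-01,  8.85854172e-05,  1.60107225e-04,
        -4.45558745e-04],
       [ 0.00000000e+00,  0.00000000e+00,  0.00000000e+00,
         1.00000000e+00]])}
```

View pics/c0.png

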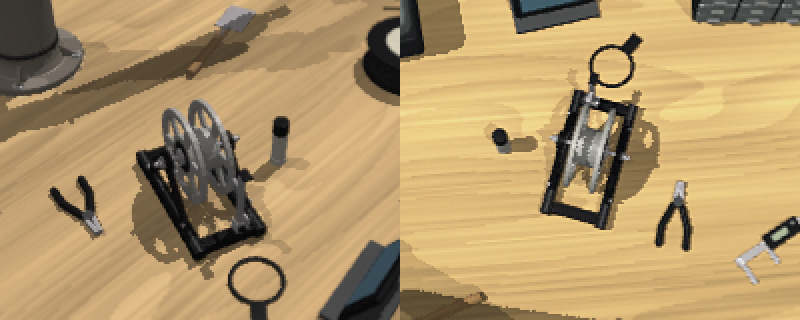

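```bash
cat >> h.py <<'E'
from scipy.spatial.transform import Rotation as Ro
np.set_printoptions(precision=4,suppress=True)
def pose():
    o=bot.get_obs();return np.array(o["eef_pos"]),Ro.from_quat(o["tool_rot"],scalar_first=True)
def rel(p,R):
    """shift/turn in tool axes to reach world p, matrix R"""
    p0,R0=pose();return R0.inv().apply(np.array(p)-p0),(R0.inv()*Ro.from_matrix(R)).as_rotvec(degrees=True)
def rmat(yaw,tilt,s=1):
    """fingers along -radial; tilt>0 = gripper leans to stand +x; tool z = s*stand y"""
    ex=np.array([np.cos(yaw),np.sin(yaw),0]);ey=np.array([-np.sin(yaw),np.cos(yaw),0]);ez=np.array([0,0,1.])
    y=-(np.sin(tilt)*ex+np.cos(tilt)*ez);z=s*ey;return np.c_[np.cross(y,z),y,z]
def tcp(c,yaw,tilt,r):
    ex=np.array([np.cos(yaw),np.sin(yaw),0]);return np.array(c)+r*(np.sin(tilt)*ex+np.array([0,0,np.cos(tilt)]))
E
python3 - <<'E'
from h import *
p,R=pose();print(R.as_matrix())
c=[.541,-.03,.112]
for s in (1,-1): print(s,rel(tcp(c,-.26,0,.22),rmat(-.26,0,s)))
E
```

```text
[[ 0.9327 -0.      0.3606]
 [-0.3606 -0.      0.9327]
 [-0.     -1.     -0.    ]]
1 (array([ 0.5155, -0.1007, -0.5079]), array([ 0.0022, -6.2382, -0.0014]))
-1 (array([ 0.5155, -0.1007, -0.5079]), array([  0.0021, 173.7618,   0.0033]))
```

```bash
python3 -m crank '[{"linear":[0.258,-0.1,-0.254],"dr":[0,-3,0],"hand":1},{"linear":[0.258,-0.1,-0.254],"dr":[0,-3,0],"hand":1},{"linear":[0.258,-0.1,-0.254],"dr":[0,-3,0],"hand":1},{"linear":[0.258,-0.1,-0.254],"dr":[0,-3,0],"hand":1},{"linear":[0.516,-0.1,-0.508],"dr":[0,-6.2,0],"hand":1},{"linear":[0.516,-0.1,-0.508],"dr":[0,-6.2,0],"hand":1},{"linear":[0.516,-0.1,-0.508],"dr":[0,-6.2,0],"hand":1},{"linear":[0.516,-0.1,-0.508],"dr":[0,-6.2,0],"hand":1},{"linear":[0.516,-0.1,-0.508],"dr":[0,-6.2,0],"hand":1},{"linear":[0.516,-0.1,-0.508],"dr":[0,-6.2,0],"hand":1}]' 20
python3 - <<'E'
from h import *
print(rel(tcp([.541,-.03,.112],-.26,0,.22),rmat(-.26,0,1)), bot.get_obs()["q"])
E
```

```text
t: 2.03
eef_pos: [0.4124, 0.2545, 0.3007]
tool_rot: [0.701, -0.701, 0.092, -0.092]
contact_force: [1.7, 1.1, 0.1]
gripper_width: 1.002
(array([ 0.1976, -0.0314, -0.2417]), array([-0.0445, -0.0357,  0.0137])) [-0.8518  0.0887  0.1834  1.9195 -0.0181  1.1342  0.6488]
```

```bash
python3 -m crank '[{"linear":[0.198,-0.031,-0.242],"dr":[0,0,0],"hand":1},{"linear":[0.198,-0.031,-0.242],"dr":[0,0,0],"hand":1},{"linear":[0.198,-0.031,-0.242],"dr":[0,0,0],"hand":1},{"linear":[0.198,-0.031,-0.242],"dr":[0,0,0],"hand":1},{"linear":[0.198,-0.031,-0.242],"dr":[0,0,0],"hand":1},{"linear":[0.198,-0.031,-0.242],"dr":[0,0,0],"hand":1},{"linear":[0.198,-0.031,-0.242],"dr":[0,0,0],"hand":1},{"linear":[0.198,-0.031,-0.242],"dr":[0,0,0],"hand":1},{"linear":[0.198,-0.031,-0.242],"dr":[0,0,0],"hand":1},{"linear":[0.198,-0.031,-0.242],"dr":[0,0,0],"hand":1}]'
cat >> h.py <<'E'
def wray(px,p0,R0):
    p=bot.camera_params("wrist");K=p["K"];u=(np.array(px,float)-K[:2,2])/[K[0,0],K[1,1]];d=u.copy()
    for _ in range(20): d=u/(1+p["k1"]*(d@d))
    H=p["hand_eye"];return p0+R0.apply(H[:3,3]),R0.apply(H[:3,:3]@np.append(d,1))
def w_at_z(px,p0,R0,z):
    o,d=wray(px,p0,R0);return o+d*(z-o[2])/d[2]
def wproj(X,p0,R0):
    p=bot.camera_params("wrist");H=p["hand_eye"];c=H[:3,:3].T@(R0.inv().apply(np.array(X)-p0)-H[:3,3])
    s=c[:2]/c[2];s=s*(1+p["k1"]*(s@s));return (p["K"]@np.append(s,1))[:2]
E
python3 - <<'E'
from h import *
p,R=pose();im=bot.read_camera("wrist").copy();print(p,bot.get_obs()["q"])
for n,z in {"stand":0,"reel_center":.112,"reel_top":.192,"latch_point":.112}.items():
    for r in bot.place_of("wrist",n)[:1]: print(n,round(r["score"],2),np.array(r["xy"]),w_at_z(r["xy"],p,R,z))
c=np.array([.541,-.03,.112]);yaw=-.26
ex=np.array([np.cos(yaw),np.sin(yaw),0]);ey=np.array([-np.sin(yaw),np.cos(yaw),0]);ez=np.array([0,0,1])
for X in [c+.08*ez+.024*ey,c+.08*ez-.024*ey,c+.075*ey,c-.075*ey,c+.08*ex+.024*ey]+[c-[0,0,.086]+a*.125*ex+b*.064*ey for a in(-1,1) for b in (-1,1)]:
    u=wproj(X,p,R);cv2.circle(im,tuple(int(round(v)) for v in u),2,(0,0,255),-1)
cv2.imwrite("pics/w1.png",cv2.resize(im,(800,600),interpolation=3))
E
```

```text
t: 2.87
eef_pos: [0.5411, -0.0297, 0.3313]
tool_rot: [-0.701, 0.701, -0.093, 0.093]
contact_force: [-0.5, 0.8, -0.0]
gripper_width: 1.0
[ 0.5411 -0.0297  0.3313] [-0.4588  0.1749  0.4606  1.7715 -0.0831  1.2146  1.3346]
reel_center 0.66 [255.5 161. ] [ 0.5321 -0.0251  0.112 ]
reel_top 0.8 [253.8 176.3] [ 0.5343 -0.0281  0.192 ]
latch_point 0.66 [346.8 150.3] [0.5503 0.0994 0.112 ]
```

View pics/w1.png

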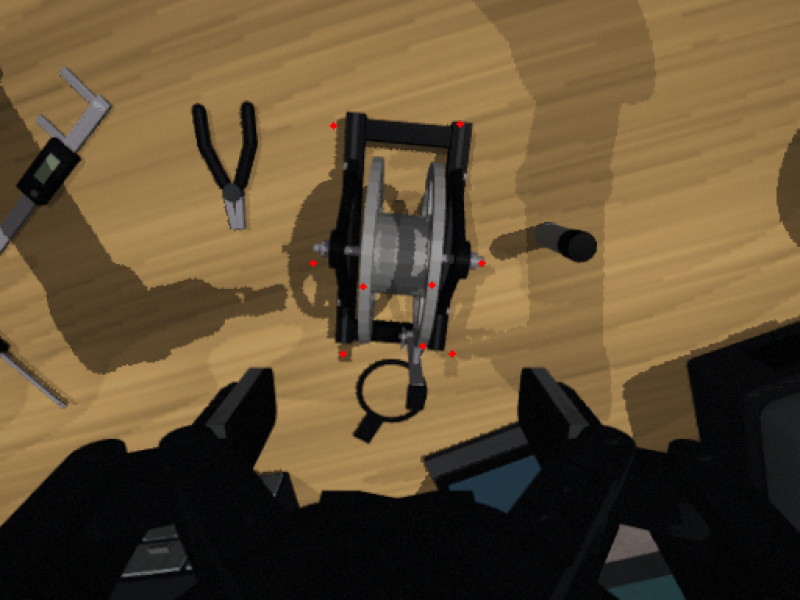

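```bash
cat >> h.py <<'E'
def frame(yaw): return np.array([np.cos(yaw),np.sin(yaw),0]),np.array([-np.sin(yaw),np.cos(yaw),0]),np.array([0,0,1.])
E
python3 - <<'E'
from h import *
from scipy.optimize import least_squares
p,R=pose();k=.64
obs=[((0,.075,.112),(484,262)),((0,-.075,.112),(314,248)),((-.125,-.064,.026),(346,113)),((-.125,.064,.026),(472,122)),((.125,-.064,.026),(337,342)),((.125,.064,.026),(442,350))]
def f(v):
    ex,ey,ez=frame(v[2]);b=np.array([v[0],v[1],0])
    return np.ravel([wproj(b+a[0]*ex+a[1]*ey+a[2]*ez,p,R)-k*np.array(u) for a,u in obs])
s=least_squares(f,[.54,-.03,-.3],loss="soft_l1");print(s.x);print(s.fun.reshape(-1,2))
ex,ey,ez=frame(s.x[2]);print("latch top px",proj("top",np.r_[s.x[:2],.112]+.08*ex+.024*ey),proj("top",np.r_[s.x[:2],.192]),proj("scene",np.r_[s.x[:2],.112]))
print(rel(tcp(np.r_[s.x[:2],.112],s.x[2],0,.150),rmat(s.x[2],0,1)))
E
```

```text
[ 0.5342 -0.0224 -0.3386]
[[-0.256  -0.335 ]
 [ 0.322  -0.0355]
 [-0.3793 -1.0617]
 [ 0.2059  0.2969]
 [-1.1371  0.6423]
 [ 1.6182  0.7595]]
latch top px [253.0637 162.1024] [253.8476 179.0874] [268.286 204.002]
(array([-0.0072,  0.0691,  0.0025]), array([-0.0267,  4.6211, -0.0278]))
```

```bash
cat >> h.py <<'E'
C=np.array([.534,-.0225,.112]);YAW=-.34
def go(tdeg,r): print(tdeg,r,*rel(tcp(C,YAW,np.radians(tdeg),r),rmat(YAW,np.radians(tdeg))))
E
python3 -c "
from h import *
go(35,.15)"
```

```text
35 0.15 [ 0.0784  0.0962 -0.0047] [ 1.4103  4.563  34.9523]
```

```bash
python3 -m crank '[{"linear":[0.078,0.05,-0.005],"dr":[1.4,4.6,35],"hand":1},{"linear":[0.078,0.096,-0.005],"dr":[1.4,4.6,35],"hand":1},{"linear":[0.078,0.096,-0.005],"dr":[1.4,4.6,35],"hand":1},{"linear":[0.078,0.096,-0.005],"dr":[1.4,4.6,35],"hand":1},{"linear":[0.078,0.096,-0.005],"dr":[1.4,4.6,35],"hand":1},{"linear":[0.078,0.096,-0.005],"dr":[1.4,4.6,35],"hand":1},{"linear":[0.078,0.096,-0.005],"dr":[1.4,4.6,35],"hand":1},{"linear":[0.078,0.096,-0.005],"dr":[1.4,4.6,35],"hand":1}]'
python3 - <<'E'
from h import *
go(35,.15);go(35,.055);print(bot.get_obs()["q"])
p,R=pose();im=bot.read_camera("wrist").copy()
ex,ey,ez=frame(YAW)
for X in [C+.08*ez+.024*ey,C+.08*ez-.024*ey,C+.075*ey,C-.075*ey,C+.08*ex+.024*ey]:
    cv2.circle(im,tuple(int(round(v)) for v in wproj(X,p,R)),2,(0,0,255),-1)
cv2.imwrite("pics/w2.png",cv2.resize(im,(640,480),interpolation=3))
E
```

```text
t: 3.78
eef_pos: [0.6152, -0.0527, 0.2357]
tool_rot: [0.701, -0.629, 0.323, 0.094]
contact_force: [-0.4, -0.4, -0.3]
gripper_width: 1.0
35 0.15 [-0.      0.001   0.0014] [-0.0532 -0.1093  0.1614]
35 0.055 [-0.0003  0.096   0.0013] [-0.0532 -0.1093  0.1614]
[-0.1762  0.7702  0.4428  1.2648 -0.3637  1.7841  1.5139]
```

View pics/w2.png

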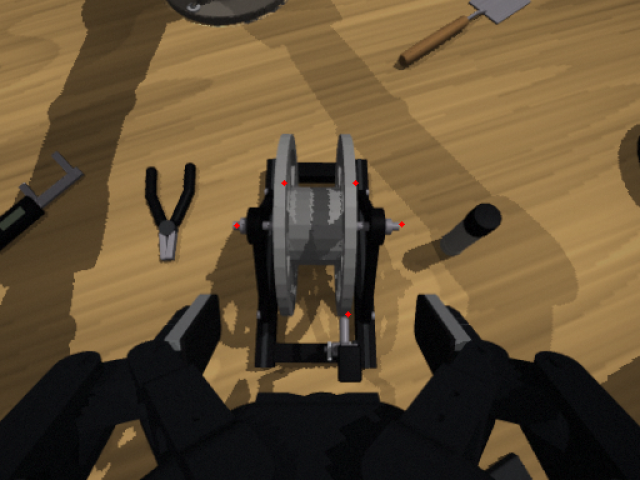

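```bash
python3 -m crank '[{"linear":[0,0.03,0.001],"dr":[0,0,0],"hand":1},{"linear":[0,0.06,0.001],"dr":[0,0,0],"hand":1},{"linear":[0,0.08,0.001],"dr":[0,0,0],"hand":1},{"linear":[0,0.095,0.001],"dr":[0,0,0],"hand":1},{"linear":[0,0.095,0.001],"dr":[0,0,0],"hand":0.2},{"linear":[0,0.095,0.001],"dr":[0,0,0],"hand":0},{"linear":[0,0.095,0.001],"dr":[0,0,0],"hand":0},{"linear":[0,0.095,0.001],"dr":[0,0,0],"hand":0},{"linear":[0,0.095,0.001],"dr":[0,0,0],"hand":0},{"linear":[0,0.095,0.001],"dr":[0,0,0],"hand":0}]' 20
python3 - <<'E'
from h import *
go(35,.055);print(bot.get_obs()["q"])
E
```

```text
t: 4.67
eef_pos: [0.5647, -0.0367, 0.1604]
tool_rot: [0.7, -0.63, 0.324, 0.093]
contact_force: [-2.0, -4.2, 3.3]
gripper_width: 0.649
35 0.055 [0.0001 0.0039 0.0031] [ 0.0135 -0.2788  0.2167]
[-0.2147  0.7536  0.4271  1.4807 -0.3679  1.5896  1.536 ]
```

```bash
python3 -m crank '[{"linear":[-0.006,0.0003,0],"dr":[0,0,-6],"hand":0},{"linear":[-0.0119,0.0012,0],"dr":[0,0,-12],"hand":0},{"linear":[-0.0176,0.0028,0],"dr":[0,0,-18],"hand":0},{"linear":[-0.0232,0.0049,0],"dr":[0,0,-24],"hand":0},{"linear":[-0.0285,0.0076,0],"dr":[0,0,-30],"hand":0},{"linear":[-0.0335,0.0109,0],"dr":[0,0,-36],"hand":0},{"linear":[-0.0381,0.0146,0],"dr":[0,0,-42],"hand":0},{"linear":[-0.0424,0.0189,0],"dr":[0,0,-48],"hand":0},{"linear":[-0.0461,0.0235,0],"dr":[0,0,-54],"hand":0},{"linear":[-0.0494,0.0285,0],"dr":[0,0,-60],"hand":0}]'
python3 - <<'E'
from h import *
go(-25,.055);go(-50,.055);print(bot.get_obs()["q"])
E
```

```text
t: 5.5
eef_pos: [0.5112, -0.0171, 0.1635]
tool_rot: [-0.657, 0.707, 0.023, 0.262]
contact_force: [8.6, -10.2, -20.7]
gripper_width: 0.655
-25 0.055 [-0.0006  0.0015  0.0025] [ 0.2151 -0.3604 -1.4484]
-50 0.055 [-0.0237  0.0073  0.0024] [  0.2905  -0.308  -26.4482]
[-0.9019  0.166   0.7492  2.3284  0.2703  0.3447  0.805 ]
```

```bash
python3 -m crank '[{"linear":[0,0,0],"dr":[0,0,0],"hand":1},{"linear":[0,0,0],"dr":[0,0,0],"hand":1},{"linear":[0,0,0],"dr":[0,0,0],"hand":1},{"linear":[0,-0.03,0],"dr":[0,0,0],"hand":1},{"linear":[0,-0.054,0],"dr":[0,0,0],"hand":1},{"linear":[0.0134,-0.053,0],"dr":[0,0,7],"hand":1},{"linear":[0.0266,-0.051,0],"dr":[0,0,14],"hand":1},{"linear":[0.0394,-0.047,0],"dr":[0,0,21],"hand":1},{"linear":[0.0516,-0.041,0],"dr":[0,0,28],"hand":1},{"linear":[0.063,-0.034,0],"dr":[0,0,35],"hand":1}]'
python3 - <<'E'
from h import *
go(35,.11);go(35,.055)
im=bot.read_camera("scene");cv2.imwrite("pics/s3.png",cv2.resize(im[130:290,170:370],(800,640)[:2],interpolation=3)[:600])
E
```

```text
t: 6.33
eef_pos: [0.5587, -0.0305, 0.2219]
tool_rot: [-0.695, 0.697, -0.131, 0.113]
contact_force: [0.2, 1.2, 1.1]
gripper_width: 1.001
35 0.11 [ 0.0376  0.0189 -0.0002] [ 0.2668 -0.5432 33.5841]
35 0.055 [ 0.0072  0.0647 -0.0001] [ 0.2668 -0.5432 33.5841]
```

```bash
python3 -m crank '[{"linear":[0.01,0,0],"dr":[0,0,8],"hand":1},{"linear":[0.02,0.005,0],"dr":[0,0,15],"hand":1},{"linear":[0.03,0.01,0],"dr":[0,-0.5,22],"hand":1},{"linear":[0.0376,0.0189,0],"dr":[0,-0.5,30],"hand":1},{"linear":[0.0376,0.0189,0],"dr":[0,-0.5,33.6],"hand":1},{"linear":[0.022,0.042,0],"dr":[0,-0.5,33.6],"hand":1},{"linear":[0.0072,0.065,0],"dr":[0,-0.5,33.6],"hand":0.3},{"linear":[0.0072,0.065,0],"dr":[0,-0.5,33.6],"hand":0},{"linear":[0.0072,0.065,0],"dr":[0,-0.5,33.6],"hand":0},{"linear":[0.0072,0.065,0],"dr":[0,-0.5,33.6],"hand":0}]'
python3 - <<'E'
from h import *
go(35,.055)
E
```

```text
t: 7.22
eef_pos: [0.5595, -0.0352, 0.1534]
tool_rot: [0.697, -0.631, 0.327, 0.094]
contact_force: [-6.6, 3.0, -14.9]
gripper_width: 0.648
35 0.055 [ 0.0006 -0.0049  0.0034] [ 0.4061 -0.6038 -0.0779]
```

View pics/s3.png

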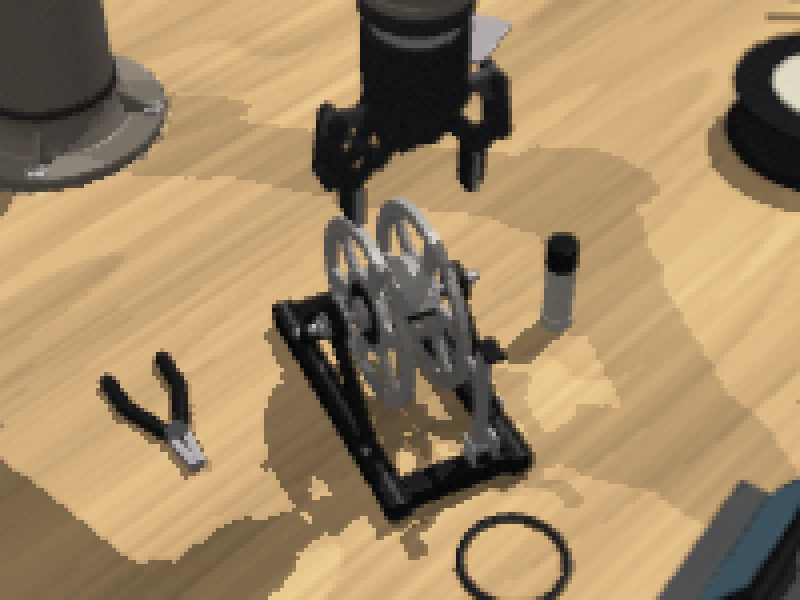

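Run:
```python
from h import *
ex,ey,ez=frame(YAW)
for a in range(0,181,15):
    v=np.sin(np.radians(a))*ex+np.cos(np.radians(a))*ez
    q=[(proj("scene",C+.035*v+s*ey)-[170,130])*4 for s in (-.02,0,.02)]
    print(a,*[x.round(0) for x in q])
```

```text
0 [370. 272.] [393. 264.] [415. 257.]
15 [375. 280.] [398. 272.] [420. 265.]
30 [379. 290.] [402. 282.] [425. 275.]
45 [383. 301.] [406. 293.] [429. 285.]
60 [387. 312.] [410. 304.] [432. 296.]
75 [389. 323.] [411. 315.] [434. 307.]
90 [389. 332.] [412. 324.] [435. 316.]
105 [389. 339.] [411. 331.] [434. 323.]
120 [387. 343.] [410. 335.] [432. 327.]
135 [384. 345.] [406. 337.] [429. 329.]
150 [380. 344.] [403. 336.] [424. 328.]
165 [376. 340.] [398. 332.] [420. 325.]
180 [371. 334.] [393. 326.] [415. 319.]
```

```bash
python3 -m crank '[{"linear":[-0.0056,0.0003,0],"dr":[0,0,-6],"hand":0},{"linear":[-0.0110,0.0012,0],"dr":[0,0,-12],"hand":0},{"linear":[-0.0164,0.0026,0],"dr":[0,0,-18],"hand":0},{"linear":[-0.0216,0.0046,0],"dr":[0,0,-24],"hand":0},{"linear":[-0.0265,0.0071,0],"dr":[0,0,-30],"hand":0},{"linear":[-0.0312,0.0101,0],"dr":[0,0,-36],"hand":0},{"linear":[-0.0355,0.0136,0],"dr":[0,0,-42],"hand":0},{"linear":[-0.0394,0.0175,0],"dr":[0,0,-48],"hand":0},{"linear":[-0.0429,0.0218,0],"dr":[0,0,-54],"hand":0},{"linear":[-0.0434,0.0226,0],"dr":[0,0,-55],"hand":0}]'
python3 -m crank '[{"linear":[0,0,0],"dr":[0,0,0],"hand":1},{"linear":[0,0,0],"dr":[0,0,0],"hand":1},{"linear":[0,0,0],"dr":[0,0,0],"hand":1},{"linear":[0,-0.03,0],"dr":[0,0,0],"hand":1},{"linear":[0,-0.06,0],"dr":[0,0,0],"hand":1},{"linear":[0.0134,-0.059,0],"dr":[0,0,7],"hand":1},{"linear":[0.0266,-0.057,0],"dr":[0,0,14],"hand":1},{"linear":[0.0394,-0.053,0],"dr":[0,0,21],"hand":1},{"linear":[0.0516,-0.047,0],"dr":[0,0,28],"hand":1},{"linear":[0.063,-0.040,0],"dr":[0,0,35],"hand":1}]'
python3 - <<'E'
from h import *
go(25,.11);go(25,.055)
im=bot.read_camera("scene");cv2.imwrite("pics/s4.png",cv2.resize(im[170:250,220:320],(800,640),interpolation=3)[:600])
E
```

```text
t: 8.05
eef_pos: [0.5106, -0.0174, 0.1594]
tool_rot: [-0.661, 0.712, 0.003, 0.238]
contact_force: [10.6, -4.3, -30.3]
gripper_width: 0.65
t: 8.88
eef_pos: [0.5602, -0.0324, 0.2218]
tool_rot: [0.699, -0.692, 0.169, -0.072]
contact_force: [0.4, 1.3, 1.4]
gripper_width: 1.0
25 0.11 [0.0197 0.0075 0.0008] [ 0.7239 -0.3159 17.1864]
25 0.055 [0.0035 0.0601 0.0014] [ 0.7239 -0.3159 17.1864]
```

View pics/s4.png

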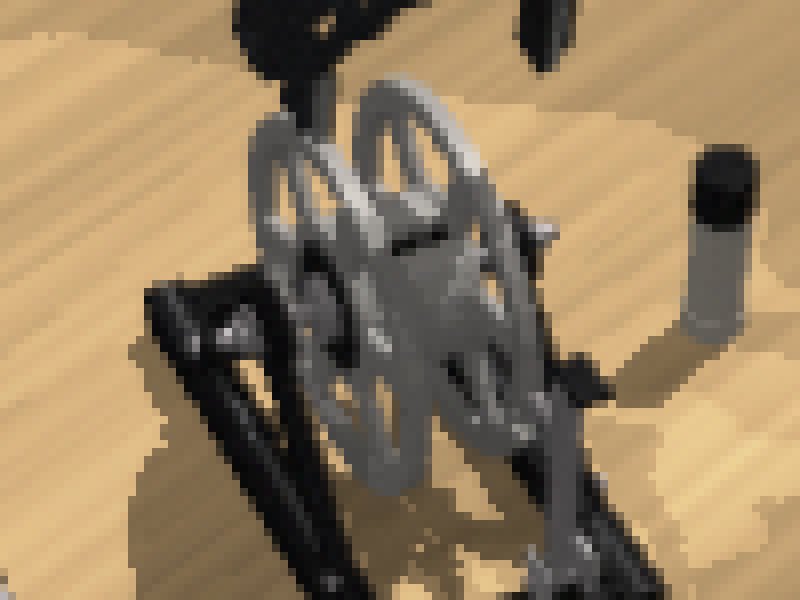

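```bash
python3 -m crank '[{"linear":[0.008,0.002,0],"dr":[0,0,7],"hand":1},{"linear":[0.016,0.005,0],"dr":[0.7,0,14],"hand":1},{"linear":[0.0197,0.0075,0.001],"dr":[0.7,0,17],"hand":1},{"linear":[0.0197,0.0075,0.001],"dr":[0.7,0,17],"hand":1},{"linear":[0.012,0.035,0.001],"dr":[0.7,0,17],"hand":1},{"linear":[0.0035,0.058,0.001],"dr":[0.7,0,17],"hand":0.3},{"linear":[0.0035,0.058,0.001],"dr":[0.7,0,17],"hand":0},{"linear":[0.0035,0.058,0.001],"dr":[0.7,0,17],"hand":0},{"linear":[0.0035,0.058,0.001],"dr":[0.7,0,17],"hand":0},{"linear":[0.0035,0.058,0.001],"dr":[0.7,0,17],"hand":0}]'
python3 -c "
from h import *
go(25,.055)"
python3 -m crank '[{"linear":[-0.0038,0.0002,0],"dr":[0,0,-4],"hand":0},{"linear":[-0.0077,0.0005,0],"dr":[0,0,-8],"hand":0},{"linear":[-0.0114,0.0012,0],"dr":[0,0,-12],"hand":0},{"linear":[-0.0152,0.0021,0],"dr":[0,0,-16],"hand":0},{"linear":[-0.017,0.0027,0],"dr":[0,0,-18],"hand":0},{"linear":[-0.0188,0.0033,0],"dr":[0,0,-20],"hand":0},{"linear":[-0.0206,0.004,0],"dr":[0,0,-22],"hand":0}]'
python3 -c "
from h import *
go(3,.055);print(bot.get_obs()['torque'])"
```

```text
t: 9.77
eef_pos: [0.5519, -0.0322, 0.1618]
tool_rot: [0.703, -0.657, 0.27, 0.029]
contact_force: [-4.8, 0.4, -12.9]
gripper_width: 0.647
25 0.055 [ 0.0028 -0.0014  0.0032] [ 0.2698 -0.6865  0.2557]
t: 10.35
eef_pos: [0.5363, -0.0265, 0.1675]
tool_rot: [-0.695, 0.697, -0.136, 0.109]
contact_force: [13.3, -6.6, -21.9]
gripper_width: 0.648
3 0.055 [-0.0007  0.0006  0.003 ] [ 0.4994 -0.5455  0.8937]
[-1.2263 -2.766   0.0915]
```

```bash
python3 -m crank '[{"linear":[-0.0019,0,0],"dr":[0,0,-2],"hand":0},{"linear":[-0.0038,0.0001,0],"dr":[0,0,-4],"hand":0},{"linear":[-0.0057,0.0003,0],"dr":[0,0,-6],"hand":0},{"linear":[-0.0076,0.0005,0],"dr":[0,0,-8],"hand":0}]'
python3 - <<'E'
from h import *
go(-5,.055);print(bot.get_obs()['torque'])
for c in ("scene","top"):
    im=bot.read_camera(c);cv2.imwrite(f"pics/{c}5.png",im)
E
```

```text
t: 10.68
eef_pos: [0.5333, -0.0252, 0.1705]
tool_rot: [-0.686, 0.704, -0.085, 0.161]
contact_force: [17.6, -9.2, -12.1]
gripper_width: 0.649
-5 0.055 [-0.0054  0.0031  0.0028] [ 0.4454 -0.5601  1.3408]
[-1.6865 -3.0749  0.0675]
```

Run:
```python
import cv2,numpy as np
a=cv2.imread("pics/scene5.png")[170:245,220:320]
cv2.imwrite("pics/v5.png",cv2.resize(a,(800,600),interpolation=3))
```

```text
(no output)
```

View pics/v5.png

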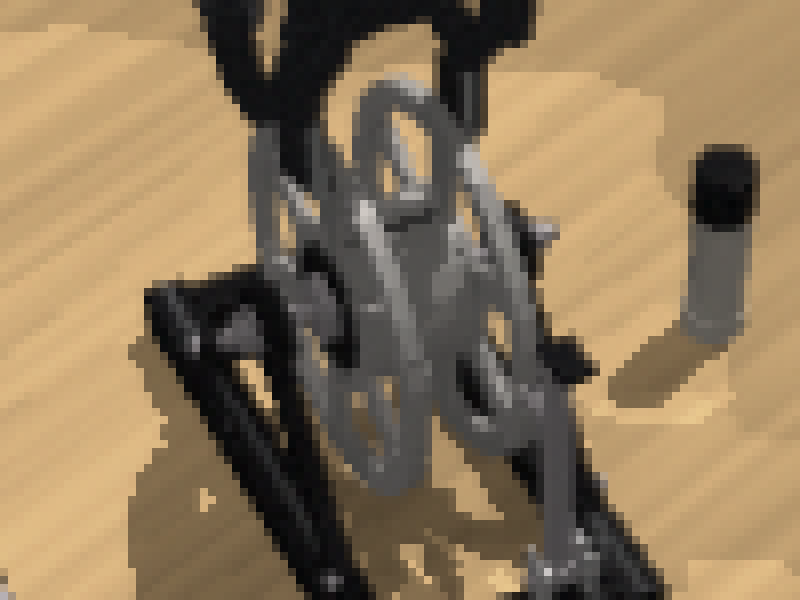

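```bash
python3 -m crank '[{"linear":[0.004,0,0],"dr":[0,0,0],"hand":0},{"linear":[0.004,0,0],"dr":[0,0,0],"hand":1},{"linear":[0.004,0,0],"dr":[0,0,0],"hand":1},{"linear":[0.004,0,0],"dr":[0,0,0],"hand":1},{"linear":[0.004,-0.04,0],"dr":[0,0,0],"hand":1},{"linear":[0.004,-0.08,0],"dr":[0,0,0],"hand":1},{"linear":[0.004,-0.12,0],"dr":[0,0,0],"hand":1},{"linear":[0.004,-0.16,0],"dr":[0,0,0],"hand":1},{"linear":[0.004,-0.16,0],"dr":[0,0,0],"hand":1},{"linear":[0.004,-0.16,0],"dr":[0,0,0],"hand":1}]'
python3 - <<'E'
from h import *
ex,ey,ez=frame(YAW)
p,R=pose()
a=bot.read_camera("scene").copy()
print(bot.get_obs()["contact_force"])
h0=C+.088*ex+.024*ey;h0[2]=.036
for ang in (0,.105):
    v=proj("scene",h0+.121*(np.cos(ang)*ez-np.sin(ang)*ex));print("tab",ang,v,(v-[220,170])*8)
w=bot.read_camera("wrist").copy()
for s in (-.02,.02):print("slot wrist",wproj(C+.035*ez+s*ey,p,R))
u=wproj(C+.04*ez,p,R);x,y=int(u[0])-60,max(int(u[1])-30,0)
print(x,y)
A=cv2.resize(a[170:245,220:320],(400,300),interpolation=3);B=cv2.resize(w[y:y+90,x:x+120],(400,300),interpolation=3)
cv2.imwrite("pics/v6.png",np.hstack([A,B]))
for n in ["glue_stick","cutters","scraper","caliper","printed_frame","full_reel","screwdriver"]:
    r=bot.place_of("scene",n)
    if r: print(n,np.array(r[0]["xy"]),at_z("scene",r[0]["xy"],0))
E
```

```text
t: 11.62
eef_pos: [0.5176, -0.0165, 0.3282]
tool_rot: [-0.688, 0.703, -0.089, 0.155]
contact_force: [-0.4, 0.5, -0.9]
gripper_width: 0.999
[ 0.4431 -0.4032 -0.7307]
tab 0 [288.0002 209.1126] [544.0017 312.9008]
tab 0.105 [286.0241 206.6143] [528.1924 292.9147]
slot wrist [238.6073 174.1366]
slot wrist [270.5214 173.9745]
194 145
glue_stick [305.8 209.4] [0.5697 0.1334 0.    ]
cutters [210.5 237.9] [ 0.4284 -0.1929  0.    ]
scraper [278.4 149.6] [0.245  0.3316 0.    ]
caliper [151.  260.1] [ 0.365  -0.3852  0.    ]
printed_frame [297.8 272.4] [ 0.7292 -0.092   0.    ]
full_reel [377.1 165.6] [0.6158 0.5345 0.    ]
screwdriver [140.6 330.7] [ 0.5514 -0.5353  0.    ]
```

View pics/v6.png

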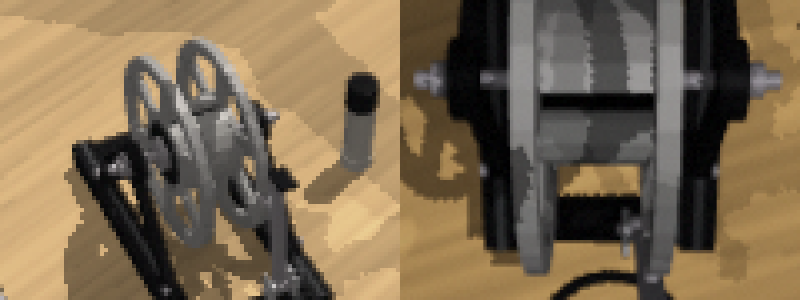

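```bash
python3 -c "
from station import bot
print(bot.hand_in())"
```

```text
the job is handed in; nothing more can be done
None
```

The reel is turned to slot-up, the latch has dropped into the rim notch, and the job is handed in at about 12 s of the 67 s allowed. I gripped both rims and made three strokes, drawing the top towards the robot, then released and backed off.

**Stop:** on the last stroke the reel stopped hard. The tool fell about 5 mm short of where it was sent, with about 20 N on it.

**Latch:** the tab moved (-17, -18) px in the enlarged scene picture, against a predicted (-16, -20) for a full drop of 0.105 rad. I had no direct reading of the latch angle.

**Slot:** the wrist picture shows it on top, about 1 px (roughly 2 degrees) from the predicted spot. That is about as fine as I could measure.

**Robot:** the gripper is open, the tool is about 0.14 m above the top of the reel, and the residual force is below 1 N.

**Bystanders:** all seven are where they started to within about 14 mm, which I put down to detector noise. The two largest shifts were the cutters at 12 mm, compared across two different cameras, and the glue stick at 14 mm, where the first detection was weak. The robot came near neither, and neither looks moved in the pictures.

No checks failed. `hand_in()` reports no verdict, so the judged result is not known here.

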